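Put the sweets carton away in the packing-bench drawer

ROBOT

A 6-joint arm with a two-finger parallel gripper is mounted at the origin on the work surface. World frame = base frame: x ahead of the robot, y to its left, z up, the work surface at z = 0. Lengths are in m, angles in rad, forces in N, time in s.
With the tool pointing down it reaches from about 0.35 to 0.85 m from the base axis. Payload 8.1 kg.
Tool frame: the origin (TCP) lies at the very end of the fingers, on their centre line; the grasp point (between the pads) lies 19 mm behind it; z points along the fingers, y is the direction in which the jaws open and shut (so a half turn about z gives the same grasp; the last joint's range is limited). The gripper opens to 93 mm and grips with 3 to 60 N. Pads are 15 mm wide; open, the fingers measure 128 mm over their backs; the gripper's body (75 mm by 188 mm) begins 65 mm behind the grasp point.
Start: joints at [1.061, 0.13, 1.488, -0, 1.523, -0.085], TCP at [0.247, 0.547, 0.195] pointing down, gripper open.
Joint ranges: [-2.96, 2.96], [-0.89, 2.26], [0.02, 2.5], [-1.34, 4.48], [0, 2.73], [-2.66, 2.66]. Speed limits (rad/s): [2.39, 2.39, 2.79, 3.14, 3.14, 3.14].

INTERFACE

Orientations are given as a rotation vector (axis times angle).
In Python, from plant import robot gives the robot as it stands.
- The arm moves only by the shell command python3 -m inch 'ROWS' [FORCE]. ROWS is JSON, a list that holds one entry, the list of rows, each a list of 7 numbers: the shift along the tool's x, y, z in cm, then the turn, a rotation vector about the tool's x, y, z in degrees, then the gripper command: -1 is fully open, 1 is shut, values between are in proportion. A call has 1 to 5 rows; each row shifts and turns the commanded pose from where the row before left it, along the tool's axes as they then stand; what a row does not reach is not made up. A row lasts 1/10 s, in which the tool goes at most 50 mm and 8.59 degrees, less where a joint would pass 70% of its speed; a pose out of reach is approached as far as the arm can. A call with a gripper value outside its range is refused whole. The fingers move at their own pace and stop on an object; FORCE is the grip in N (left out, the last holds). Time passes only in rows, so rows that do not move let the fingers close. It gives the time, the measured TCP pose, the force and the opening at its end, in the units of the state.
- robot.read_state(): the state, without advancing time (a new reading comes with each control period).
- robot.read_camera(name): name is "scene" or "top" or "wrist"; returns a dict with "image" (480x640x3 uint8, blue, green, red), "K" (3x3 intrinsics, pixels), "distortion" ([k1, k2, p1, p2, k3] as OpenCV has them; the pictures are not rectified), "R" (3x3) and "t" (3): a world point X has camera coordinates R X + t; the wrist camera has in their place "tool_from_camera" (4x4, takes a point from camera to tool coordinates, whose origin is the TCP and whose axes are the flange's). Camera axes: x right, y down, z forward; pixel columns grow to the right and rows downward; lengths in m; the calibration is good to about 2 mm. A picture is of the moment at which its call begins: read the wrist's pose just before it. There is no depth.
- robot.close_job(): hands the job in, once; it reports no verdict.
The state is a dict: "t": time; "q": joint angles; "dq": joint speeds; "joint_torque": joint torques, N m; "tool_pos": TCP position; "orientation": TCP orientation; "force": force on the tool from outside, world axes, zero at the start; "wrist_torque": the same for the moment, N m; "opening": finger opening in m.
Only numpy, scipy, OpenCV 4.12 (cv2) and the standard library are available. Lean on these libraries where they do the work, as an engineer would, in place of code of your own. Each camera call takes 0.05 s, during which the arm holds its last target. There are 200 camera calls.

TASK

Lay the tall upright carton down on one of its two broad sides on the bench, without letting it topple, and let go of it. Then take it up again, put it flat on a broad side into the open drawer without dropping it, and slide the drawer fully shut. Do not disturb the other goods on the bench.

Things in the scene. Friction and masses are not known exactly. Their poses are not given: they have to be found in the camera images.
- carton: Rigid brown cardboard carton, paper panel on a broad side, 150 long x 62 wide x 44 mm thick, 0.17 to 0.35 kg. Starts standing on a small end, the only tall thing on the bench. Origin: centre of that end. Own axes: z along the length (up at the start), y along the width, x along the thickness. Gripped lightly across its width near one end, it swivels between the pads if its other end is supported.
- carton_mid (a point): Centre of the carton, 75 mm from each end; same axes. The bare bench between the drawer unit and the row of goods (x 0.40 to 0.58, y 0 to 0.19) is clear for laying it down. Gripped from above 25 mm or more below its top end, a corner meets the gripper when it swivels; 13 mm below the end it turns freely.
- unit: Low white one-drawer unit fixed on the bench to the robot's right, 280 deep x 240 wide x 90 mm high. Origin: centre of its underside. Own axes: -x is the direction in which the drawer slides out (roughly to the robot's left, +y), z up.
- unit_drawer0 (a joint): How far the drawer is pulled out, in m: 0 fully shut, 0.198 fully open; starts 0.16 to 0.195. Slides with about 1 N friction and some damping, stays where it is left; no catch.
- unit_drawer0_handle (a point): Middle of the drawer's steel bar handle, 52 mm above the bench; moves with the drawer; axes as the unit. Bar 120 mm long, level, parallel to the front, 11 mm thick, its axis 35 mm out from the front face. Front panel 15 mm thick, top edge 76 mm above the bench; with the 6 mm wall behind it, the inside begins 56 mm from the bar's axis.
- drawer_floor (a point): Centre of the drawer's inner floor, 22 mm above the bench; moves with the drawer; axes as the unit. Inside: 235 mm along the slide (unit x) x 198 mm across (unit y), walls 46 mm high. When open, the rear part stays under the unit's top, where 56 mm of height is free: the carton passes only flat on a broad side.
- tin: Bystander: round steel tin, 77 mm across, 85 mm high. Origin: centre of its underside.
- jar: Bystander: round jar with a steel cap and paper label, 68 mm across, 92 mm high. Origin: centre of its underside.
- punnet: Bystander: low open clear tray of sweets, 110 x 90 x 35 mm, at the far side of the bench. Origin: centre of its underside.
There are look-alikes about, which are no part of the job. Leave any purple look-alike of the carton alone.

How it is judged:
On the way:
1. the carton lies on a broad side on the bench, let go and still ((angle between carton's own x axis and vertical below 0.15 rad or angle between carton's own x axis and vertical above 2.99 rad) and contact force between the fingers and carton below 0.2 N and linear speed of carton below 0.02 m/s and height (world z) of carton_mid below 0.032 m), for 0.2 s.
At the end, for the whole second after the job is handed in: The carton lies flat (within 0.15 rad) on a broad side on the drawer's floor, let go and at rest, its centre inside the drawer (within 100 mm along and 80 mm across of the floor's centre, 12 to 34 mm above it), and the drawer is shut to within 5 mm ((angle between carton's own x axis and vertical below 0.15 rad or angle between carton's own x axis and vertical above 2.99 rad) and contact force between the fingers and carton below 0.2 N and linear speed of carton below 0.02 m/s and x of carton_mid in the frame of drawer_floor between -0.1 and 0.1 m and y of carton_mid in the frame of drawer_floor between -0.08 and 0.08 m and z of carton_mid in the frame of drawer_floor between 0.012 and 0.034 m and value of joint unit_drawer0 below 0.005 m); the robot touches nothing.
It fails at once if the carton toppled, or was dropped (moving freely faster than 0.7 m/s or 6 rad/s) (contact force between the fingers and carton below 0.2 N and (linear speed of carton above 0.7 m/s or angular speed of carton above 6 rad/s)).
It fails at once if the tin, jar or punnet was moved by more than 30 mm (distance of any of tin, jar, punnet from where it was at the start of the episode above 0.03 m).
It fails at once if the tin or jar was knocked over (angle between any of tin, jar's own z axis and vertical above 0.5 rad).
It also fails if it takes over 64 s, if anything falls off the work surface, if the arm or the gripper's body presses on something with over 40 N, if the wrist force passes 120 N, or if a joint passes its speed limit or range.

## Working session

There is one attempt and no reset: what is moved stays moved. The work goes in short steps, Python scripts to look and compute and a shell command to move; the robot and the scene stay as the last step left them, time stands still between calls to the robot, and variables do not carry over. Pictures are saved under pics/ and viewed, about 8 in all and at most 12, crops included, and the job is handed in when it is done.

```bash
ls; mkdir -p pics
python3 - <<'E'
from plant import robot
import cv2
s=robot.read_state();print({k:s[k] for k in("t","tool_pos","orientation","opening","force")})
for n in("scene","top"):
    c=robot.read_camera(n);cv2.imwrite(f"pics/{n}0.png",c["image"])
    print(n,c["K"],c["distortion"],c["R"],c["t"])
E
```

```text
pics
{'t': 0.0, 'tool_pos': array([0.24694973, 0.54616007, 0.19408801]), 'orientation': array([-6.62195573e-01, -3.07042900e+00,  2.74722344e-03]), 'opening': 0.09298769398903646, 'force': array([-0.16589   ,  0.61486417,  0.10330053])}
scene [[562.90561994   0.         319.27550705]
 [  0.         562.90561994 241.31599958]
 [  0.           0.           1.        ]] [-0.01850083  0.          0.          0.          0.        ] [[-0.79937375  0.60081203 -0.00514872]
 [ 0.4741679   0.62556591 -0.61954184]
 [-0.36900733 -0.49768685 -0.78494675]] [ 0.49272916 -0.23765234  1.56468349]
top [[547.21167408   0.         318.37129157]
 [  0.         547.21167408 238.90490575]
 [  0.           0.           1.        ]] [-0.00433525  0.          0.          0.          0.        ] [[ 0.00248365 -0.99978952 -0.02036532]
 [-0.98209526  0.00139753 -0.18837981]
 [ 0.18836862  0.02046855 -0.98188508]] [-0.01383156  0.59542061  1.45714128]
```

View pics/scene0.png

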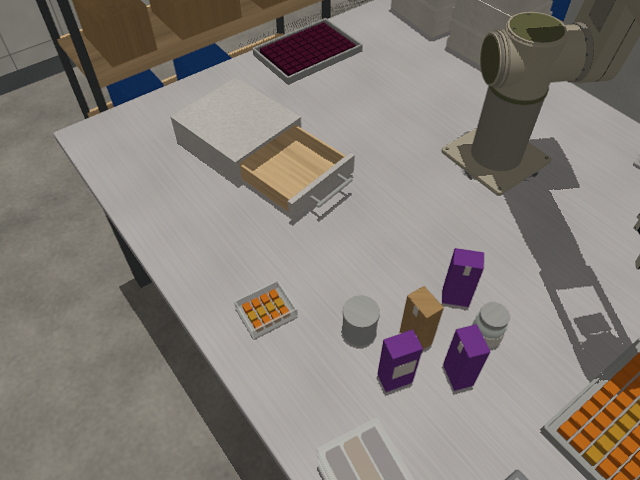

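View pics/top0.png

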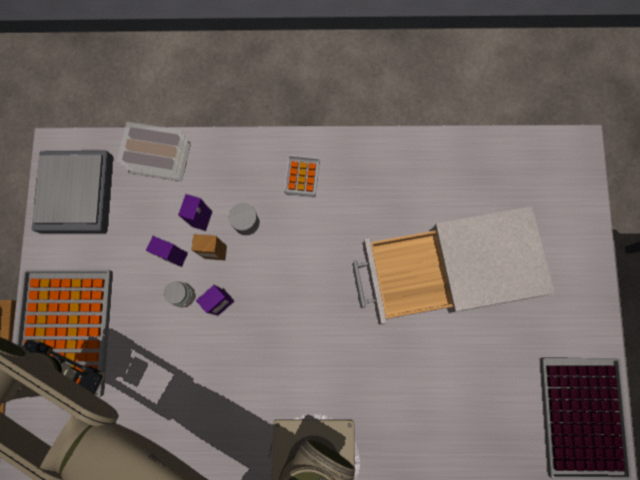

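```bash
cat > h.py <<'E'
from plant import robot
import numpy as np, cv2
from scipy.spatial.transform import Rotation as Ro
def cam(n):
    if n=="wrist":
        s=robot.read_state(); c=robot.read_camera(n)
        T=np.eye(4);T[:3,:3]=Ro.from_rotvec(s["orientation"]).as_matrix();T[:3,3]=s["tool_pos"]
        M=np.linalg.inv(T@c["tool_from_camera"]);c["R"]=M[:3,:3];c["t"]=M[:3,3]
    else: c=robot.read_camera(n)
    return c
def plane(c,px,z):
    p=cv2.undistortPoints(np.array(px,float).reshape(-1,1,2),c["K"],np.array(c["distortion"]))[:,0]
    d=np.c_[p,np.ones(len(p))]@c["R"]; o=-c["R"].T@c["t"]
    return o+d*((z-o[2])/d[:,2])[:,None]
def proj(c,X):
    return cv2.projectPoints(np.array(X,float).reshape(-1,1,3),cv2.Rodrigues(c["R"])[0],c["t"],c["K"],np.array(c["distortion"]))[0][:,0]
def state():
    s=robot.read_state();R=Ro.from_rotvec(s["orientation"]).as_matrix()
    print("t %.2f"%s["t"],"pos",np.round(s["tool_pos"],4),"F",np.round(s["force"],1),"open %.4f"%s["opening"]);print(np.round(R,3),"q",np.round(s["q"],3));return s,R
E
python3 - <<'E'
from h import *
c=cam("top");im=c["image"]
a=cv2.resize(im[185:315,140:270],None,fx=4,fy=4,interpolation=cv2.INTER_CUBIC)
d=cam("scene");b=cv2.resize(d["image"][235:400,340:520],(567,520),interpolation=cv2.INTER_CUBIC)
o=np.hstack([a,b]);o=cv2.resize(o,None,fx=.73,fy=.73);cv2.imwrite("pics/crop1.png",o);print(o.shape)
hsv=cv2.cvtColor(im,cv2.COLOR_BGR2HSV)
def blobs(mask,name):
    for k in cv2.findContours(mask.astype(np.uint8),0,1)[0]:
        if cv2.contourArea(k)>80:
            ap=cv2.approxPolyDP(cv2.convexHull(k),2,True)[:,0]
            print(name,ap.tolist())
r=np.zeros(im.shape[:2],bool);r[180:320,140:270]=1
H,S,V=hsv[...,0],hsv[...,1],hsv[...,2]
blobs(r&(H>5)&(H<22)&(S>90),"brown");blobs(r&(H>125)&(H<155)&(S>90),"purple")
print(hsv[235:258,207].tolist())
g=cv2.cvtColor(im,cv2.COLOR_BGR2GRAY)
blobs(r&(S<40)&(g<140)&(g>90),"grey")
r=np.zeros(im.shape[:2],bool);r[200:330,340:460]=1
blobs(r&(H>5)&(H<25)&(S>70),"drawer")
print(plane(c,[[355,262],[366,306],[437,229],[533,208],[553,292],[453,312]],.09).round(3), plane(c,[[366,241],[380,320]],.076).round(3), plane(c,[[358,262],[366,305]],.052).round(3))
E
```

```text
(380, 794, 3)
brown [[193, 235], [215, 236], [225, 245], [224, 258], [207, 258], [193, 250]]
purple [[213, 285], [223, 290], [232, 300], [218, 314], [206, 312], [197, 301]]
purple [[152, 237], [168, 242], [185, 252], [181, 265], [146, 249]]
purple [[185, 195], [199, 198], [210, 210], [205, 229], [191, 225], [179, 215]]
[[13, 101, 137], [15, 157, 138], [15, 169, 137], [16, 169, 136], [15, 170, 135], [15, 171, 131], [16, 173, 136], [16, 170, 135], [16, 166, 137], [15, 167, 136], [15, 166, 141], [15, 167, 142], [15, 170, 141], [15, 169, 143], [16, 169, 139], [15, 166, 132], [15, 173, 99], [15, 153, 65], [13, 93, 74], [12, 57, 76], [15, 41, 74], [12, 77, 66], [14, 123, 54]]
grey [[141, 292], [172, 281], [225, 281], [252, 301], [248, 312], [216, 317], [140, 303]]
grey [[242, 202], [252, 205], [269, 217], [257, 233], [246, 236], [235, 234], [228, 221], [230, 209]]
grey [[182, 267], [157, 259], [145, 251], [140, 234], [140, 202], [155, 203], [188, 252]]
grey [[252, 185], [220, 186], [213, 185], [207, 180], [250, 180]]
drawer [[436, 230], [453, 306], [386, 318], [371, 242]]
[[ 0.526 -0.112  0.09 ]
 [ 0.409 -0.14   0.09 ]
 [ 0.616 -0.335  0.09 ]
 [ 0.674 -0.596  0.09 ]
 [ 0.446 -0.633  0.09 ]
 [ 0.393 -0.368  0.09 ]] [[ 0.586 -0.144  0.076]
 [ 0.373 -0.178  0.076]] [[ 0.532 -0.122  0.052]
 [ 0.414 -0.143  0.052]]
```

View pics/crop1.png

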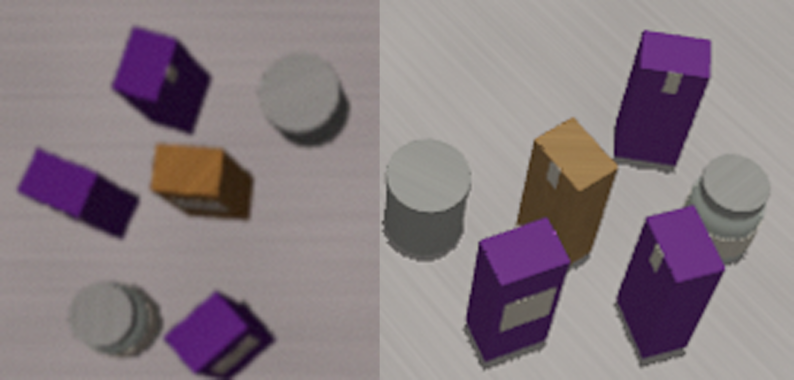

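Run:
```python
from h import *
c=cam("top")
P=lambda l:[[140+x/2.92,185+y/2.92] for x,y in l]
b=plane(c,P([(155,145),(222,149),(218,194),(151,188)]),.15);print(b.round(3),b.mean(0).round(3))
e=(b[0]-b[1]+b[3]-b[2])/2;print("w",np.linalg.norm(e),"ang",np.degrees(np.arctan2(e[1],e[0])), "t",np.linalg.norm(b[0]-b[3]))
print("purpleL",plane(c,P([(36,148),(97,178),(77,218),(17,185)]),.15).round(3))
print("purpleT",plane(c,P([(136,26),(178,42),(158,97),(112,84)]),.15).round(3))
print("tin",plane(c,P([(300,95)]),.085).round(3),"purpR",plane(c,P([(213,291),(258,322)]),.15).round(3))
w=plane(c,[[436,230],[453,306],[386,318],[371,242]],.07).round(3);print("drawer",w)
s,R=state()
```

```text
[[0.589 0.311 0.15 ]
 [0.585 0.251 0.15 ]
 [0.545 0.253 0.15 ]
 [0.55  0.313 0.15 ]] [0.567 0.282 0.15 ]
w 0.06032091265266391 ang 85.6283053724023 t 0.03901343754563761
purpleL [[0.587 0.418 0.15 ]
 [0.559 0.362 0.15 ]
 [0.523 0.378 0.15 ]
 [0.553 0.433 0.15 ]]
purpleT [[0.699 0.334 0.15 ]
 [0.684 0.295 0.15 ]
 [0.633 0.311 0.15 ]
 [0.645 0.353 0.15 ]]
tin [[0.65  0.193 0.085]] purpR [[0.459 0.254 0.15 ]
 [0.431 0.214 0.15 ]]
drawer [[ 0.617 -0.336  0.07 ]
 [ 0.41  -0.373  0.07 ]
 [ 0.378 -0.194  0.07 ]
 [ 0.584 -0.158  0.07 ]]
t 0.25 pos [0.2471 0.5464 0.1946] F [ 0.1  0.2 -0.2] open 0.0931
[[-0.911  0.412 -0.   ]
 [ 0.412  0.911 -0.001]
 [ 0.    -0.001 -1.   ]] q [ 1.061  0.131  1.489 -0.     1.523 -0.085]
```

```bash
python3 -m inch '[[[0,0,-3.5,0,0,-6.7,-0.68],[0,0,-3.5,0,0,-6.7,-0.68],[0,0,-3.5,0,0,-6.6,-0.68],[-3.8,-2.65,0,0,0,0,-0.68],[-3.8,-2.65,0,0,0,0,-0.68]]]' 25 && python3 -m inch '[[[-3.8,-2.65,0,0,0,0,-0.68],[-3.8,-2.65,0,0,0,0,-0.68],[-3.8,-2.65,0,0,0,0,-0.68],[-3.8,-2.65,0,0,0,0,-0.68],[-3.8,-2.65,0,0,0,0,-0.68]]]' && python3 -m inch '[[[-3.8,-2.65,0,0,0,0,-0.68],[-3.5,-2.65,0,0,0,0,-0.68],[0,0,0,0,0,0,-0.68],[0,0,0,0,0,0,-0.68]]]'
python3 - <<'E'
from h import *
s,R=state()
c=cam("wrist");cv2.imwrite("pics/w1.png",c["image"])
print(proj(c,[[.567,.282,.15],s["tool_pos"]]))
E
```

```text
t: 0.75
tool_pos: [0.3194, 0.4887, 0.302]
orientation: [0.113, 3.138, 0.004]
force: [0.3, 0.8, -0.3]
opening: 0.0781
t: 1.25
tool_pos: [0.4997, 0.3402, 0.3001]
orientation: [0.119, 3.139, 0.0]
force: [0.4, 0.3, 0.1]
opening: 0.0779
t: 1.65
tool_pos: [0.5677, 0.2823, 0.2995]
orientation: [-0.122, -3.138, 0.0]
force: [-0.1, 1.4, -0.2]
opening: 0.078
t 1.65 pos [0.5677 0.2823 0.2995] F [-0.1  1.4 -0.2] open 0.0780
[[-0.997  0.078 -0.001]
 [ 0.078  0.997 -0.   ]
 [ 0.001 -0.    -1.   ]] q [ 0.38   0.207  1.215  0.     1.721 -1.112]
[[325.41065394 216.68154719]
 [326.71252685 275.59504397]]
```

View pics/w1.png

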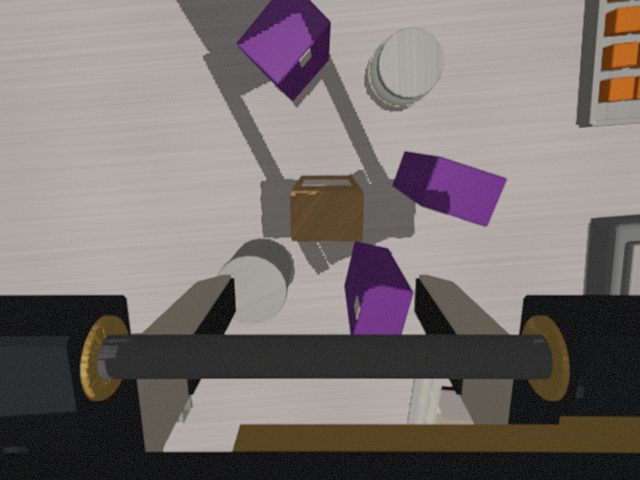

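```bash
python3 -m inch '[[[0,0.1,4.5,0,0,0,-0.68],[0,0,4.5,0,0,0,-0.68],[0,0,4.5,0,0,0,-0.68],[0,0,3,0,0,0,-0.68],[0,0,1.65,0,0,0,-0.68]]]' 25 && python3 -m inch '[[[0,0,0,0,0,0,-0.68],[0,0,0,0,0,0,1],[0,0,0,0,0,0,1],[0,0,0,0,0,0,1],[0,0,0,0,0,0,1]]]' && python3 -m inch '[[[0,0,0,0,0,0,1],[0,0,0,0,0,0,1]]]'
```

```text
t: 2.2
tool_pos: [0.5642, 0.285, 0.1151]
orientation: [-0.115, -3.135, 0.003]
force: [0.4, 0.2, -0.2]
opening: 0.0783
t: 2.7
tool_pos: [0.569, 0.2848, 0.1214]
orientation: [0.119, 3.135, 0.003]
force: [-0.1, -0.3, 6.9]
opening: 0.0613
t: 2.9
tool_pos: [0.569, 0.2848, 0.1214]
orientation: [0.119, 3.135, 0.003]
force: [0.2, -0.2, 6.7]
opening: 0.0617
```

```bash
python3 -m inch '[[[0,0,-2,0,0,0,1],[0,0,-4,0,0,0,1],[0,0,-5,0,0,0,1],[0,0,-5,0,0,0,1],[0,0,-3,0,0,0,1]]]' && python3 -m inch '[[[0.5,-1.2,0,0,0,0,1],[1.5,-4,0,0,0,0,1],[1.5,-4,0,0,0,0,1],[1.5,-4,0,0,0,0,1],[1.5,-4,0,0,0,0,1]]]' && python3 -m inch '[[[1,-2.5,0,0,0,0,1],[0,0,0,0,0,0,1],[0,0,0,0,0,0,1]]]'
python3 - <<'E'
from h import *
s,R=state()
c=cam("scene");d=cam("wrist")
cv2.imwrite("pics/c2.png",np.hstack([c["image"][100:400,250:570],cv2.resize(d["image"],(400,300))]))
E
```

```text
t: 3.4
tool_pos: [0.5683, 0.2845, 0.3144]
orientation: [0.119, 3.134, 0.004]
force: [1.0, 0.4, -1.0]
opening: 0.0612
t: 3.9
tool_pos: [0.4886, 0.1163, 0.309]
orientation: [0.119, 3.139, 0.0]
force: [1.5, -0.9, -1.9]
opening: 0.0614
t: 4.2
tool_pos: [0.4778, 0.0931, 0.3094]
orientation: [0.121, 3.138, 0.001]
force: [-0.3, 0.5, -0.7]
opening: 0.0615
t 4.20 pos [0.4778 0.0931 0.3094] F [-0.3  0.5 -0.7] open 0.0615
[[-0.997  0.077  0.001]
 [ 0.077  0.997  0.001]
 [-0.001  0.001 -1.   ]] q [ 0.087 -0.198  1.603  0.     1.735 -1.407]
```

View pics/c2.png

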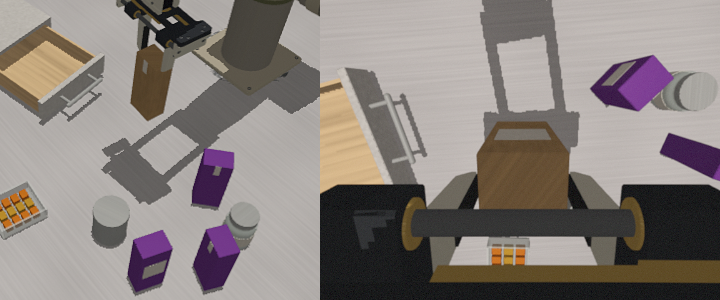

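```bash
python3 -m inch '[[[-4,0.3,0,0,0,0,1],[0,0,0,0,-8,0,1],[0,0,0,0,-8,0,1],[0,0,0,0,-8,0,1],[0,0,0,0,-8,0,1]]]' && python3 -m inch '[[[0,0,0,0,-8,0,1],[0,0,0,0,0,0,1],[2.8,0,3.3,0,0,0,1],[2.8,0,3.3,0,0,0,1],[2.8,0,3.3,0,0,0,1]]]' && python3 -m inch '[[[0,0,0,0,0,0,1],[0,0,0,0,0,0,1]]]'
python3 - <<'E'
from h import *
s,R=state()
c=cam("scene");d=cam("wrist")
cv2.imwrite("pics/c3.png",np.hstack([c["image"][100:400,250:570],cv2.resize(d["image"],(400,300))]))
E
```

```text
t: 4.8
tool_pos: [0.5186, 0.0947, 0.3088]
orientation: [0.096, 2.578, -0.027]
force: [-2.1, -0.5, -1.6]
opening: 0.0615
t: 5.3
tool_pos: [0.5183, 0.0944, 0.1803]
orientation: [0.092, 2.443, -0.032]
force: [1.6, -0.3, -2.2]
opening: 0.0618
t: 5.5
tool_pos: [0.5178, 0.0937, 0.1803]
orientation: [0.092, 2.445, -0.034]
force: [0.5, -0.0, -1.0]
opening: 0.0615
t 5.50 pos [0.5178 0.0937 0.1803] F [ 0.5 -0.  -1. ] open 0.0615
[[-0.766  0.076  0.639]
 [ 0.058  0.997 -0.049]
 [-0.641 -0.    -0.768]] q [ 0.228 -0.822  2.429 -0.252  0.879 -1.172]
```

View pics/c3.png

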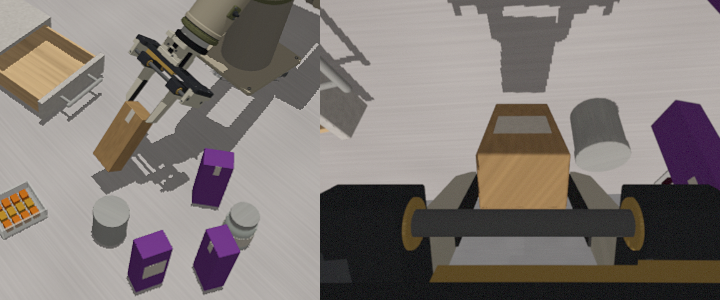

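```bash
python3 -m inch '[[[1.42,0,3.25,0,0,0,1],[1.42,0,3.25,0,0,0,1],[0,0,0,0,0,0,1],[0,0,0,0,0,0,1]]]' && python3 -m inch '[[[0.13,0,0.15,0,0,0,1],[0.13,0,0.15,0,0,0,1],[0,0,0,0,0,0,1],[0,0,0,0,0,0,1]]]'
python3 - <<'E'
from h import *
state()
E
```

```text
t: 6.0
tool_pos: [0.5388, 0.0922, 0.1137]
orientation: [0.093, 2.44, -0.033]
force: [-0.5, 0.4, -1.6]
opening: 0.0619
t: 6.4
tool_pos: [0.5398, 0.0925, 0.1121]
orientation: [0.092, 2.434, -0.032]
force: [-5.7, -2.2, 9.8]
opening: 0.0617
t 6.40 pos [0.5398 0.0925 0.1121] F [-5.7 -2.2  9.8] open 0.0617
[[-0.759  0.075  0.647]
 [ 0.058  0.997 -0.048]
 [-0.649  0.001 -0.761]] q [ 0.208 -0.654  2.469 -0.298  0.662 -1.114]
```

```bash
python3 -m inch '[[[0,0,0,0,0,0,1],[1.66,0,-0.09,0,2.5,0,1],[1.66,0,0,0,2.5,0,1],[1.66,0,0.06,0,2.5,0,1],[1.65,0,0.13,0,2.5,0,1]]]' 8 && python3 -m inch '[[[0,0,0,0,0,0,1]]]'
python3 - <<'E'
from h import *
s,R=state()
c=cam("scene");d=cam("wrist")
cv2.imwrite("pics/c4.png",np.hstack([c["image"][100:400,250:570],cv2.resize(d["image"],(400,300))]))
E
```

```text
t: 6.9
tool_pos: [0.4854, 0.0965, 0.0694]
orientation: [0.099, 2.614, -0.025]
force: [1.0, -0.9, -0.7]
opening: 0.0619
t: 7.0
tool_pos: [0.4847, 0.0963, 0.0682]
orientation: [0.099, 2.615, -0.025]
force: [-0.4, 0.8, -1.1]
opening: 0.0619
t 7.00 pos [0.4847 0.0963 0.0682] F [-0.4  0.8 -1.1] open 0.0619
[[-0.863  0.076  0.5  ]
 [ 0.066  0.997 -0.037]
 [-0.501  0.001 -0.865]] q [ 0.204 -0.634  2.462 -0.191  0.815 -1.195]
```

View pics/c4.png

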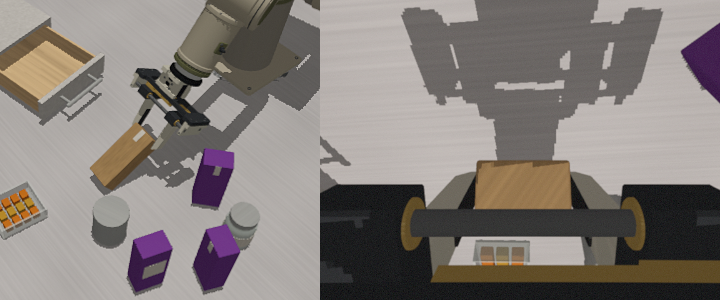

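```bash
python3 -m inch '[[[1.3,0,0.63,0,5,0,1],[1.24,0,0.75,0,5,0,1],[1.17,0,0.85,0,5,0,1],[0,0,0,0,0,0,1]]]' 8 && python3 -m inch '[[[0.64,0,0.76,0,5,0,1],[0.57,0,0.82,0,5,0,1],[0.3,0,0.4,0,5,0,1],[0,0,0,0,0,0,1],[0,0,0,0,0,0,1]]]'
python3 - <<'E'
from h import *
s,R=state()
E
```

```text
t: 7.5
tool_pos: [0.4608, 0.0975, 0.0306]
orientation: [0.11, 2.879, -0.015]
force: [0.0, -0.1, -1.0]
opening: 0.0618
t: 8.0
tool_pos: [0.4494, 0.0984, 0.0084]
orientation: [0.119, 3.136, -0.001]
force: [-0.8, 0.4, -2.6]
opening: 0.0621
t 8.00 pos [0.4494 0.0984 0.0084] F [-0.8  0.4 -2.6] open 0.0621
[[-0.997  0.076  0.003]
 [ 0.076  0.997 -0.001]
 [-0.003 -0.001 -1.   ]] q [ 1.050e-01 -7.300e-02  2.054e+00 -1.000e-03  1.158e+00 -1.389e+00]
```

```bash
python3 -m inch '[[[0.1,0,0.2,0,0,0,1],[0,0,0.1,0,0,0,1],[0,0,0.1,0,0,0,1],[0,0,0,0,0,0,1]]]' 8
python3 - <<'E'
from h import *
s,R=state()
c=cam("scene");d=cam("wrist")
cv2.imwrite("pics/c5.png",np.hstack([cv2.resize(c["image"][180:330,310:470],None,fx=2,fy=2),cv2.resize(d["image"],(400,300))]))
E
```

```text
t: 8.4
tool_pos: [0.4477, 0.0988, 0.0047]
orientation: [0.119, 3.139, 0.0]
force: [-1.2, 0.0, -0.2]
opening: 0.062
t 8.40 pos [0.4477 0.0988 0.0047] F [-1.2  0.  -0.2] open 0.0620
[[-0.997  0.075  0.001]
 [ 0.075  0.997  0.   ]
 [-0.001  0.    -1.   ]] q [ 0.105 -0.069  2.058 -0.     1.153 -1.39 ]
```

View pics/c5.png

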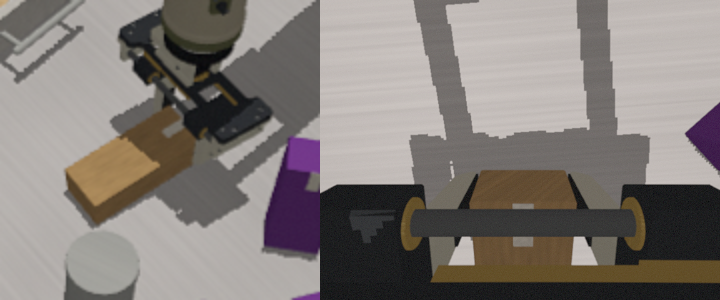

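```bash
python3 -m inch '[[[0,0,0.1,0,0,0,1],[0,0,0,0,0,0,1],[0,0,0,0,0,0,-0.5],[0,0,0,0,0,0,-0.5],[0,0,0,0,0,0,-0.5]]]' 5 && python3 -m inch '[[[0,0,0,0,0,0,-0.75],[0,0,0,0,0,0,-0.75],[0,0,0,0,0,0,-0.75],[0,0,0,0,0,0,-0.75]]]'
python3 - <<'E'
from h import *
s,R=state()
c=cam("top");im=c["image"];hsv=cv2.cvtColor(im,cv2.COLOR_BGR2HSV)
m=((hsv[...,0]>5)&(hsv[...,0]<22)&(hsv[...,1]>90));m[:,:240]=0;m[:,345:]=0;m[:205]=0;m[330:]=0
for k in cv2.findContours(m.astype(np.uint8),0,1)[0]:
    if cv2.contourArea(k)>80:
        ap=cv2.approxPolyDP(cv2.convexHull(k),2,True)[:,0];print(ap.tolist());print(plane(c,ap,.044).round(3).tolist())
for n in("scene",): pass
# wooden floor / handle in top view
cv2.imwrite("pics/t2.png",np.hstack([cv2.resize(im[200:330,240:465],None,fx=3.4,fy=3.4,interpolation=cv2.INTER_CUBIC)]))
E
```

```text
t: 9.0
tool_pos: [0.4482, 0.0987, 0.0035]
orientation: [0.119, 3.139, 0.0]
force: [0.3, -0.1, 1.5]
opening: 0.0694
t: 9.4
tool_pos: [0.448, 0.0987, 0.0034]
orientation: [0.119, 3.139, -0.0]
force: [0.5, 0.6, 0.1]
opening: 0.0812
t 9.40 pos [0.448  0.0987 0.0034] F [0.5 0.6 0.1] open 0.0812
[[-0.997  0.076  0.   ]
 [ 0.076  0.997 -0.   ]
 [-0.    -0.    -1.   ]] q [ 0.105 -0.066  2.057 -0.     1.151 -1.39 ]
[[293, 244], [292, 258], [271, 253], [273, 241]]
[[0.583, 0.057, 0.044], [0.544, 0.06, 0.044], [0.558, 0.118, 0.044], [0.592, 0.113, 0.044]]
```

View pics/t2.png

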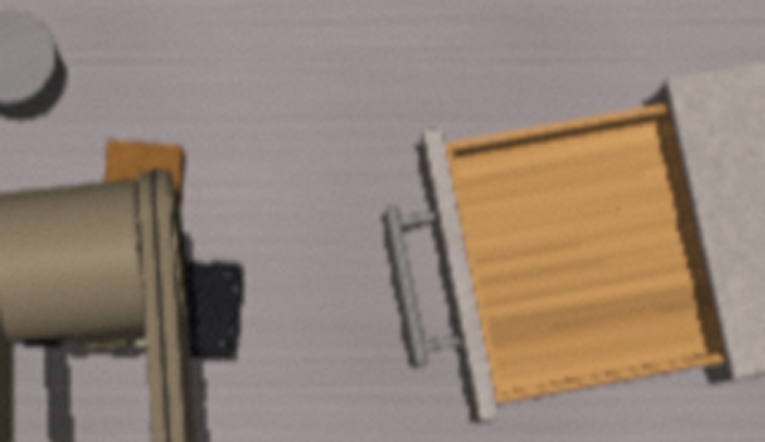

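Run:
```python
from h import *
c=cam("top")
P=lambda l:[[240+x/3.4,200+y/3.4] for x,y in l]
u=plane(c,P([(668,85),(735,377)]),.09)[:,:2];f=plane(c,P([(423,132),(473,418)]),.076)[:,:2];h=plane(c,P([(393,210),(418,362)]),.052)[:,:2]
print(u,f,h)
for a in(u,f,h):
    d=a[0]-a[1];print("ang",np.degrees(np.arctan2(d[1],d[0])),"len",np.linalg.norm(d),"mid",a.mean(0))
d=u[0]-u[1]+f[0]-f[1];d/=np.linalg.norm(d);s=np.array([-d[1],d[0]]) # slide-out dir (+y-ish)
print("out",s); m=h.mean(0);mm=f.mean(0)
print("front along s",mm@s,"handle",m@s,"unit edge",u.mean(0)@s,"lateral",m@d,mm@d,u.mean(0)@d)
```

```text
[[ 0.6268392  -0.33366113]
 [ 0.39612412 -0.37643703]] [[ 0.59172537 -0.13940109]
 [ 0.3650354  -0.17524396]] [[ 0.53216163 -0.11588294]
 [ 0.4099519  -0.13450175]]
ang 10.503693114487016 len 0.2346470209113785 mid [ 0.51148166 -0.35504908]
ang 8.984885603922761 len 0.2295061073867047 mid [ 0.47838039 -0.15732253]
ang 8.662474910945035 len 0.12361989782048073 mid [ 0.47105677 -0.12519234]
out [-0.16939596  0.98554807]
front along s -0.2360846213749707 handle -0.20317818509287225 unit edge -0.4365608640806675 lateral 0.4430420109740102 0.44481706981408126 0.44394588810463914
```

```bash
python3 -m inch '[[[-2,0,0,0,0,0,-0.75],[-3,0,0,0,0,0,-0.75],[-1.3,0,-0.4,0,0,0,-0.75],[0,0,0,0,0,0,-0.75],[0,0,0,0,0,0,1]]]' 25 && python3 -m inch '[[[0,0,0,0,0,0,1],[0,0,0,0,0,0,1],[0,0,0,0,0,0,1],[0,0,0,0,0,0,1]]]' && python3 -m inch '[[[0,0,-2,0,0,0,1],[0,0,-4,0,0,0,1],[0,0,-4,0,0,0,1],[0,0,-2,0,0,0,1],[0,0,0,0,0,0,1]]]'
```

```text
t: 10.0
tool_pos: [0.5102, 0.0939, 0.0071]
orientation: [-0.119, -3.138, 0.0]
force: [0.2, 0.2, 0.4]
opening: 0.0769
t: 10.4
tool_pos: [0.5101, 0.094, 0.0071]
orientation: [-0.119, -3.139, 0.0]
force: [0.4, 0.1, -2.4]
opening: 0.0618
t: 10.9
tool_pos: [0.5134, 0.0942, 0.1314]
orientation: [0.119, 3.132, 0.001]
force: [1.0, 0.2, -2.3]
opening: 0.0613
```

```bash
python3 -m inch '[[[0,0,0,0,0,-7,1],[0,0,0,0,0,-7.1,1],[0.5,-2.3,0,0,0,0,1],[0.9,-4,0,0,0,0,1],[0.9,-4,0,0,0,0,1]]]' && python3 -m inch '[[[0.9,-4,0,0,0,0,1],[0.9,-4,0,0,0,0,1],[0.9,-4,0,0,0,0,1],[0.9,-4,0,0,0,0,1],[0.9,-4,0,0,0,0,1]]]' && python3 -m inch '[[[0.7,-3.2,0,0,0,0,1],[0.4,-1.9,0,0,0,0,1],[0,0,0,0,0,0,1],[0,0,0,0,0,0,1]]]'
python3 - <<'E'
from h import *
st,R=state()
s=np.array([-.1694,.9855]);d=np.array([.9855,.1694]);p=st["tool_pos"][:2];print("s,d",p@s,p@d)
c=cam("top");w=cam("wrist")
cv2.imwrite("pics/t3.png",np.hstack([cv2.resize(c["image"][190:340,340:500],None,fx=2,fy=2),cv2.resize(w["image"],(400,300))]))
E
```

```text
t: 11.4
tool_pos: [0.504, -0.0119, 0.125]
orientation: [0.27, -3.127, -0.001]
force: [0.3, -1.4, -1.7]
opening: 0.0621
t: 11.9
tool_pos: [0.4936, -0.2172, 0.125]
orientation: [0.267, -3.128, -0.003]
force: [0.7, 0.2, -1.4]
opening: 0.0615
t: 12.3
tool_pos: [0.4919, -0.2676, 0.1254]
orientation: [0.265, -3.128, -0.004]
force: [0.5, -0.4, -2.2]
opening: 0.062
t 12.30 pos [ 0.4919 -0.2676  0.1254] F [ 0.5 -0.4 -2.2] open 0.0620
[[-0.986 -0.168 -0.002]
 [-0.168  0.986  0.002]
 [ 0.002  0.002 -1.   ]] q [-0.59   0.069  1.682  0.     1.393 -2.33 ]
s,d -0.34707190169722274 0.4393837023012436
```

View pics/t3.png

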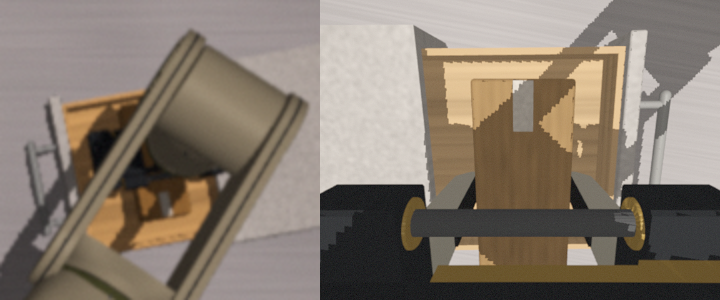

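```bash
python3 -m inch '[[[-0.3,0,3,0,0,0,1],[0,0,3,0,0,0,1],[0,0,2,0,0,0,1],[0,0,0.8,0,0,0,1],[0,0,0,0,0,0,1]]]' && python3 -m inch '[[[0,0,0.3,0,0,0,1],[0,0,0.3,0,0,0,1],[0,0,0.2,0,0,0,1],[0,0,0,0,0,0,1],[0,0,0,0,0,0,1]]]'
```

```text
t: 12.9
tool_pos: [0.4951, -0.2663, 0.0381]
orientation: [0.269, -3.128, -0.003]
force: [-0.3, 1.2, -1.6]
opening: 0.062
t: 13.4
tool_pos: [0.496, -0.2679, 0.0317]
orientation: [-0.267, 3.13, -0.0]
force: [0.1, -0.9, -1.1]
opening: 0.0617
```

```bash
python3 -m inch '[[[0,0,0.1,0,0,0,1],[0,0,0.1,0,0,0,1],[0,0,0.1,0,0,0,1],[0,0,0,0,0,0,1],[0,0,0,0,0,0,1]]]'
```

```text
t: 13.9
tool_pos: [0.496, -0.2682, 0.029]
orientation: [-0.267, 3.13, -0.001]
force: [-2.6, 0.2, 5.4]
opening: 0.0618
```

```bash
python3 -m inch '[[[0,0,0,0,0,0,-0.7],[0,0,0,0,0,0,-0.7],[0,0,0,0,0,0,-0.7],[0,0,0,0,0,0,-0.7]]]' && python3 -m inch '[[[0,0,-2,0,0,0,-0.7],[0,0,-4,0,0,0,-0.7],[0,0,-4,0,0,0,-0.7],[0,2,0,0,0,0,-0.7],[0,4,0,0,0,0,-0.7]]]' && python3 -m inch '[[[0,4,0,0,0,0,1],[0,4,0,0,0,0,1],[0,4,0,0,0,0,1],[0,0,0,0,0,0,1],[0,0,0,0,0,0,1]]]'
python3 - <<'E'
from h import *
st,R=state()
s=np.array([-.1694,.9855]);d=np.array([.9855,.1694]);p=st["tool_pos"][:2];print("s,d",p@s,p@d)
c=cam("scene");w=cam("wrist")
cv2.imwrite("pics/t4.png",np.hstack([cv2.resize(c["image"][80:230,220:380],None,fx=2,fy=2),cv2.resize(w["image"],(400,300))]))
E
```

```text
t: 14.3
tool_pos: [0.4959, -0.2677, 0.0283]
orientation: [0.267, -3.13, -0.0]
force: [0.7, 0.3, -0.6]
opening: 0.0787
t: 14.8
tool_pos: [0.4871, -0.2106, 0.1307]
orientation: [-0.263, 3.127, -0.005]
force: [0.6, 1.8, 0.5]
opening: 0.0792
t: 15.3
tool_pos: [0.4655, -0.0898, 0.1286]
orientation: [-0.271, 3.129, -0.001]
force: [-0.1, -0.1, -0.6]
opening: 0.0437
t 15.30 pos [ 0.4655 -0.0898  0.1286] F [-0.1 -0.1 -0.6] open 0.0437
[[-0.985 -0.172  0.001]
 [-0.172  0.985 -0.   ]
 [-0.    -0.001 -1.   ]] q [-0.299 -0.176  1.912 -0.     1.405 -2.042]
s,d -0.16739938733785073 0.44352032787540363
```

View pics/t4.png

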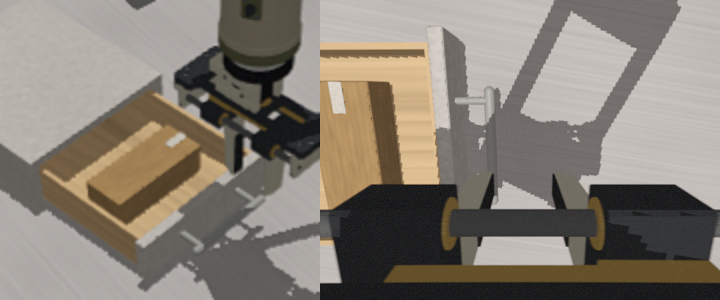

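```bash
python3 -m inch '[[[0,1,0,0,0,0,1],[0,0,0,0,0,0,1],[0,0,0,0,0,0,1],[0,0,0,0,0,0,1],[0,0,0,0,0,0,1]]]' && python3 -m inch '[[[0,0,3,0,0,0,1],[0,0,3,0,0,0,1],[0,0,3,0,0,0,1],[0,0,0,0,0,0,1]]]' && python3 -m inch '[[[0,-1,0,0,0,0,1],[0,-1,0,0,0,0,1],[0,-1.5,0,0,0,0,1],[0,-1.5,0,0,0,0,1],[0,-1.5,0,0,0,0,1]]]' && python3 -m inch '[[[0,-2,0,0,0,0,1],[0,-2,0,0,0,0,1],[0,-2,0,0,0,0,1],[0,-2,0,0,0,0,1],[0,-2,0,0,0,0,1]]]'
```

```text
t: 15.9
tool_pos: [0.4637, -0.0808, 0.1284]
orientation: [0.267, -3.13, 0.0]
force: [-0.7, 0.1, -0.7]
opening: 0.0006
t: 16.3
tool_pos: [0.46, -0.0796, 0.0342]
orientation: [0.266, -3.123, -0.004]
force: [-1.1, 0.8, 0.8]
opening: 0.0005
t: 16.8
tool_pos: [0.4755, -0.1464, 0.0394]
orientation: [-0.266, 3.129, -0.001]
force: [0.8, 2.2, 1.5]
opening: 0.0007
t: 17.3
tool_pos: [0.4921, -0.2449, 0.0388]
orientation: [-0.266, 3.129, 0.0]
force: [1.1, 1.5, 0.6]
opening: 0.0004
```

```bash
python3 -m inch '[[[0,-1,0,0,0,0,1],[0,-1,0,0,0,0,1],[0,-0.6,0,0,0,0,1],[0,-0.3,0,0,0,0,1],[0,-0.3,0,0,0,0,1]]]' && python3 -m inch '[[[0,-0.3,0,0,0,0,1],[0,-0.3,0,0,0,0,1],[0,-0.2,0,0,0,0,1],[0,0,0,0,0,0,1]]]'
```

```text
t: 17.8
tool_pos: [0.4969, -0.2744, 0.0383]
orientation: [0.268, -3.13, -0.001]
force: [-1.0, 1.4, 0.3]
opening: 0.0008
t: 18.2
tool_pos: [0.4985, -0.2828, 0.0384]
orientation: [-0.267, 3.13, -0.0]
force: [0.1, 0.1, 0.1]
opening: 0.001
```

```bash
python3 -m inch '[[[0,-0.2,0,0,0,0,1],[0,-0.2,0,0,0,0,1],[0,-0.2,0,0,0,0,1],[0,0,0,0,0,0,1]]]' && python3 -m inch '[[[0,-0.2,0,0,0,0,1],[0,-0.2,0,0,0,0,1],[0,-0.2,0,0,0,0,1],[0,0,0,0,0,0,1]]]'
```

```text
t: 18.6
tool_pos: [0.4996, -0.2889, 0.0385]
orientation: [-0.267, 3.13, -0.001]
force: [0.3, -0.0, 0.3]
opening: 0.0004
t: 19.0
tool_pos: [0.5005, -0.2948, 0.0385]
orientation: [-0.267, 3.13, -0.001]
force: [0.3, -0.0, -0.2]
opening: 0.0007
```

Run:
```python
from h import *
c=cam("scene");w=cam("wrist")
cv2.imwrite("pics/t5.png",np.hstack([cv2.resize(c["image"][80:230,180:340],None,fx=2,fy=2),cv2.resize(w["image"],(400,300))]))
```

```text
(no output)
```

View pics/t5.png

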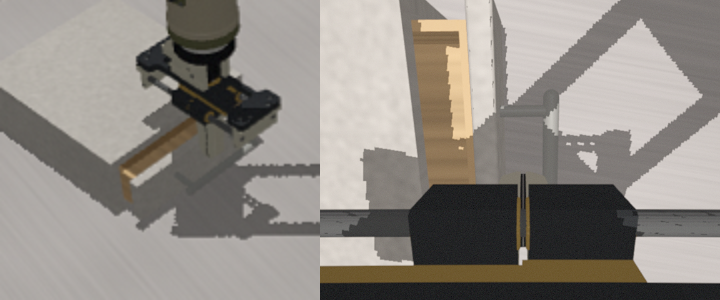

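```bash
python3 -m inch '[[[0,0,-2,0,0,0,1],[0,0,-4,0,0,0,1],[0,0,-4,0,0,0,1],[0,4,0,0,0,0,1],[0,4.5,0,0,0,0,1]]]' && python3 -m inch '[[[0,4.5,0,0,0,0,1],[0,4.5,0,0,0,0,1],[0,4.5,0,0,0,0,1],[0,4.5,0,0,0,0,1],[0,4.5,0,0,0,0,1]]]' && python3 -m inch '[[[0,4,0,0,0,0,1],[0,0,0,0,0,0,1]]]'
cat > prof.py <<'E'
from h import *
state()
s=np.array([-.1694,.9855]);d=np.array([.9855,.1694])
c=cam("top")
hsv=cv2.cvtColor(c["image"],cv2.COLOR_BGR2HSV);g=cv2.cvtColor(c["image"],cv2.COLOR_BGR2GRAY)
S=np.arange(-.46,-.28,.004);D=.444+np.linspace(-.04,.04,17)
for z in(.076,.052):
    X=np.array([[*(a*s+b*d),z] for a in S for b in D]);p=proj(c,X).astype(np.float32)
    f=lambda im:np.median(cv2.remap(im,p[:,:1],p[:,1:],cv2.INTER_LINEAR).reshape(len(S),-1),1)
    print("z",z);print(" ".join(f"{a*1000:.0f}:{int(v)}/{int(k)}" for a,v,k in zip(S,f(g),f(hsv[...,1].copy()))))
E
python3 prof.py
```

```text
t: 19.6
tool_pos: [0.4871, -0.2115, 0.1406]
orientation: [-0.263, 3.127, -0.004]
force: [-0.2, 1.2, -0.0]
opening: 0.001
t: 20.1
tool_pos: [0.4474, 0.0126, 0.1386]
orientation: [-0.267, 3.129, -0.0]
force: [0.9, 0.2, 0.1]
opening: 0.0004
t: 20.3
tool_pos: [0.4403, 0.0545, 0.1386]
orientation: [-0.275, 3.129, 0.002]
force: [0.7, -0.6, 0.2]
opening: 0.0007
t 20.30 pos [0.4403 0.0545 0.1386] F [ 0.7 -0.6  0.2] open 0.0007
[[-0.985 -0.174  0.   ]
 [-0.174  0.985  0.001]
 [-0.001  0.001 -1.   ]] q [ 6.000e-03 -2.740e-01  1.977e+00  1.000e-03  1.439e+00 -1.740e+00]
z 0.076
-460:159/25 -456:159/24 -452:158/24 -448:159/25 -444:161/25 -440:140/26 -436:77/67 -432:62/137 -428:62/143 -424:77/143 -420:131/141 -416:147/139 -412:148/139 -408:148/116 -404:157/41 -400:162/24 -396:161/25 -392:117/26 -388:63/26 -384:57/26 -380:59/20 -376:92/18 -372:140/17 -368:146/17 -364:146/18 -360:138/17 -356:125/14 -352:125/12 -348:90/14 -344:63/16 -340:70/19 -336:123/18 -332:147/17 -328:147/17 -324:147/17 -320:147/17 -316:148/17 -312:147/17 -308:148/17 -304:148/17 -300:149/17 -296:148/17 -292:148/18 -288:147/18 -284:148/17
z 0.052
-460:158/25 -456:158/25 -452:160/25 -448:158/25 -444:114/31 -440:65/103 -436:62/143 -432:63/143 -428:98/144 -424:138/140 -420:147/139 -416:150/138 -412:151/95 -408:158/32 -404:163/25 -400:159/25 -396:104/26 -392:59/26 -388:58/24 -384:61/20 -380:103/18 -376:142/17 -372:146/17 -368:146/18 -364:138/17 -360:125/14 -356:124/12 -352:90/13 -348:63/17 -344:71/18 -340:122/18 -336:146/17 -332:147/18 -328:146/17 -324:147/17 -320:147/17 -316:147/17 -312:148/17 -308:147/17 -304:148/17 -300:148/18 -296:148/18 -292:148/18 -288:147/17 -284:148/18
```

```bash
python3 -m inch '[[[1,-3,0,0,0,0,1],[1.2,-4.3,0,0,0,0,1],[1.2,-4.3,0,0,0,0,1],[1.2,-4.3,0,0,0,0,1],[1.2,-4.3,0,0,0,0,1]]]' && python3 -m inch '[[[1.2,-4.3,0,0,0,0,1],[1.2,-4.3,0,0,0,0,1],[0.6,-3.1,0,0,0,0,1],[0,0,0,0,0,0,1],[0,0,0,0,0,0,1]]]' && python3 -m inch '[[[0,0,3,0,0,0,1],[0,0,4,0,0,0,1],[0,0,2.8,0,0,0,1],[0,0,0,0,0,0,1]]]'
```

```text
t: 20.85
tool_pos: [0.4175, -0.1616, 0.1387]
orientation: [-0.265, 3.13, -0.001]
force: [0.8, 0.2, 0.3]
opening: 0.0001
t: 21.35
tool_pos: [0.4075, -0.28, 0.1381]
orientation: [0.262, -3.13, -0.001]
force: [0.2, 0.1, -0.9]
opening: 0.0005
t: 21.75
tool_pos: [0.4054, -0.2752, 0.036]
orientation: [0.268, -3.124, -0.009]
force: [-0.4, 1.3, 0.2]
opening: 0.0005
```

```bash
python3 -m inch '[[[0,-1,0,0,0,0,1],[0,-1,0,0,0,0,1],[0,-1,0,0,0,0,1],[0,-1,0,0,0,0,1],[0,-1,0,0,0,0,1]]]' && python3 -m inch '[[[0,-0.5,0,0,0,0,1],[0,-0.4,0,0,0,0,1],[0,-0.4,0,0,0,0,1],[0,0,0,0,0,0,1]]]' && python3 -m inch '[[[0,-0.3,0,0,0,0,1],[0,-0.3,0,0,0,0,1],[0,-0.2,0,0,0,0,1],[0,0,0,0,0,0,1]]]'
```

```text
t: 22.25
tool_pos: [0.4176, -0.3295, 0.0414]
orientation: [-0.267, 3.129, -0.002]
force: [-0.5, 2.1, 0.3]
opening: 0.001
t: 22.65
tool_pos: [0.4188, -0.3395, 0.0402]
orientation: [0.267, -3.129, -0.005]
force: [-2.8, 7.7, 6.8]
opening: 0.0003
t: 23.05
tool_pos: [0.4186, -0.3396, 0.0401]
orientation: [0.27, -3.125, -0.027]
force: [-13.4, 44.0, 34.7]
opening: 0.0004
```

```bash
python3 -m inch '[[[0,0.6,0,0,0,0,1],[0,1.5,0,0,0,0,1],[0,2,0,0,0,0,1],[0,0,-4,0,0,0,1],[0,0,-5,0,0,0,1]]]' && python3 -m inch '[[[0,4.5,-1,0,0,0,1],[0,4.5,0,0,0,0,1],[0,4.5,0,0,0,0,1],[0,4.5,0,0,0,0,1],[0,4.5,0,0,0,0,1]]]' && python3 -m inch '[[[0,4.5,0,0,0,0,1],[0,4.5,0,0,0,0,1],[0,2,0,0,0,0,1],[0,0,0,0,0,0,1]]]'
python3 prof.py
python3 - <<'E'
from h import *
c=cam("top");hsv=cv2.cvtColor(c["image"],cv2.COLOR_BGR2HSV)
m=(hsv[...,0]>5)&(hsv[...,0]<25)&(hsv[...,1]>70);print("wood px in drawer region",m[200:330,340:560].sum())
m=cv2.imread("pics/top0.png").astype(int);df=np.abs(m-c["image"].astype(int)).max(2)
for n,b in dict(tin=(228,200,262,240),jar=(160,278,196,310),punnet=(284,152,324,200)).items(): print(n,df[b[1]:b[3],b[0]:b[2]].mean().round(1))
E
```

```text
t: 23.55
tool_pos: [0.4113, -0.3059, 0.1282]
orientation: [0.268, -3.125, -0.008]
force: [1.1, -0.9, -0.2]
opening: 0.0005
t: 24.05
tool_pos: [0.3748, -0.0853, 0.1404]
orientation: [-0.266, 3.13, -0.001]
force: [0.8, 1.3, 0.2]
opening: 0.0003
t: 24.45
tool_pos: [0.3564, 0.0238, 0.1405]
orientation: [-0.274, 3.129, 0.0]
force: [-0.2, -0.4, -0.5]
opening: 0.0003
t 24.45 pos [0.3564 0.0238 0.1405] F [-0.2 -0.4 -0.5] open 0.0003
[[-0.985 -0.174  0.001]
 [-0.174  0.985  0.   ]
 [-0.001  0.    -1.   ]] q [-0.077 -0.561  2.182  0.     1.52  -1.823]
z 0.076
-460:157/25 -456:156/25 -452:156/25 -448:157/25 -444:158/25 -440:137/27 -436:104/32 -432:151/25 -428:160/25 -424:155/25 -420:99/26 -416:58/25 -412:56/26 -408:59/21 -404:83/19 -400:135/18 -396:146/17 -392:146/18 -388:136/16 -384:123/14 -380:120/13 -376:88/16 -372:64/17 -368:65/19 -364:114/18 -360:142/18 -356:144/17 -352:144/17 -348:143/17 -344:144/17 -340:144/18 -336:145/17 -332:145/17 -328:145/17 -324:145/17 -320:145/17 -316:144/17 -312:145/17 -308:145/18 -304:146/17 -300:146/17 -296:146/17 -292:146/17 -288:146/18 -284:145/18
z 0.052
-460:156/25 -456:155/24 -452:158/24 -448:155/25 -444:114/28 -440:123/29 -436:156/24 -432:160/25 -428:142/26 -424:78/25 -420:56/25 -416:56/24 -412:60/20 -408:95/18 -404:141/17 -400:146/17 -396:144/17 -392:131/17 -388:124/14 -384:116/13 -380:83/15 -376:62/17 -372:67/20 -368:118/18 -364:142/18 -360:144/17 -356:144/17 -352:144/17 -348:144/18 -344:144/17 -340:145/17 -336:144/17 -332:144/17 -328:144/17 -324:145/17 -320:145/17 -316:145/17 -312:145/17 -308:146/17 -304:145/17 -300:145/17 -296:146/18 -292:146/18 -288:145/18 -284:145/17
wood px in drawer region 0
tin 2.1
jar 2.2
punnet 2.2
```

```bash
python3 -m inch '[[[0,-3,-3,0,0,0,1],[0,-4,-2.5,0,0,0,1],[0,-4,-2.5,0,0,0,1],[-1,-4,-2,0,0,0,1],[-1,-4,-2,0,0,0,1]]]' && python3 -m inch '[[[-2,-4,0,0,0,0,1],[-2,-4,0,0,0,0,1],[-1.5,-4,0,0,0,0,1],[0,-3,0,0,0,0,1],[0,0,0,0,0,0,1]]]'
python3 - <<'E'
from h import *
st,R=state()
c=cam("wrist")
s=np.array([-.1694,.9855]);d=np.array([.9855,.1694])
hsv=cv2.cvtColor(c["image"],cv2.COLOR_BGR2HSV);g=cv2.cvtColor(c["image"],cv2.COLOR_BGR2GRAY)
S=np.arange(-.446,-.400,.001)
print(proj(c,[[*(-.43*s+x*d),.08] for x in(.34,.4,.44)]).round())
for d0 in(.35,.37,.39,.41):
    D=d0+np.linspace(-.006,.006,9);X=np.array([[*(a*s+b*d),.076] for a in S for b in D]);p=proj(c,X).astype(np.float32)
    v=np.median(cv2.remap(g,p[:,:1],p[:,1:],cv2.INTER_LINEAR).reshape(len(S),-1),1)
    print(d0," ".join(f"{a*1000:.0f}:{int(k)}" for a,k in zip(S,v)))
E
```

```text
t: 25.05
tool_pos: [0.4087, -0.1658, 0.2615]
orientation: [-0.263, 3.13, -0.001]
force: [1.0, 1.1, 0.4]
opening: 0.0005
t: 25.55
tool_pos: [0.4872, -0.3056, 0.2586]
orientation: [0.259, -3.128, -0.001]
force: [-0.1, -0.2, -0.2]
opening: 0.0005
t 25.55 pos [ 0.4872 -0.3056  0.2586] F [-0.1 -0.2 -0.2] open 0.0005
[[-0.986 -0.165 -0.003]
 [-0.165  0.986  0.   ]
 [ 0.002  0.001 -1.   ]] q [-6.480e-01  4.800e-02  1.461e+00 -1.000e-03  1.635e+00 -2.385e+00]
[[272. 112.]
 [274. 181.]
 [276. 225.]]
0.35 -446:201 -445:199 -444:201 -443:203 -442:204 -441:205 -440:206 -439:196 -438:153 -437:110 -436:131 -435:182 -434:199 -433:202 -432:201 -431:202 -430:204 -429:205 -428:205 -427:204 -426:205 -425:205 -424:205 -423:195 -422:169 -421:119 -420:102 -419:102 -418:103 -417:103 -416:106 -415:108 -414:123 -413:158 -412:185 -411:188 -410:188 -409:189 -408:188 -407:187 -406:188 -405:187 -404:187 -403:187 -402:188 -401:187
0.37 -446:204 -445:205 -444:204 -443:203 -442:202 -441:202 -440:204 -439:200 -438:162 -437:113 -436:126 -435:173 -434:198 -433:202 -432:201 -431:202 -430:203 -429:202 -428:201 -427:201 
[... 371 characters left out ...]
98 -431:197 -430:197 -429:198 -428:198 -427:199 -426:199 -425:199 -424:199 -423:192 -422:174 -421:139 -420:107 -419:103 -418:112 -417:124 -416:125 -415:124 -414:130 -413:159 -412:177 -411:178 -410:175 -409:163 -408:163 -407:175 -406:177 -405:179 -404:178 -403:177 -402:177 -401:162
0.41 -446:193 -445:197 -444:198 -443:198 -442:200 -441:200 -440:201 -439:199 -438:176 -437:130 -436:115 -435:154 -434:187 -433:195 -432:194 -431:196 -430:196 -429:197 -428:197 -427:197 -426:198 -425:198 -424:200 -423:196 -422:177 -421:149 -420:108 -419:100 -418:102 -417:104 -416:105 -415:107 -414:108 -413:109 -412:109 -411:109 -410:108 -409:107 -408:107 -407:109 -406:108 -405:108 -404:108 -403:108 -402:108 -401:109
```

```bash
python3 -c "
from plant import robot
print(robot.close_job())"
```

```text
the job is handed in; nothing more can be done
None
```

The carton was laid flat on a broad side on the bench and let go. I then picked it up again and set it flat in the drawer. The drawer was pushed to its stop, and the job was handed in at about 25.6 s with the robot clear of everything.

**What the last checks showed**
- **Carton in the drawer:** the last picture taken after I let go showed it lying flat in the open drawer. I could not see it again once the drawer was shut.
- **Drawer:** no wood is visible in the top view. The wrist camera shows only a seam of about 2 mm between the unit and the front panel, and the push met a hard stop. This puts it within the 5 mm limit, but I have no direct reading of the joint.
- **Tin, jar and punnet:** the top-camera image in their areas is unchanged from the start, so they were not moved.

**What disagreed or went less well**
- **First push:** the push on the handle left the drawer about 30 mm open. The fingers ended up between the bar and the panel, and I could not explain how they got there. I finished by pushing on the front panel beside the handle.
- **Stop force:** the wrist reached about 44 N sideways and 35 N upward. That is below the 120 N wrist limit. The contact should have been the fingertips on the panel, not the gripper's body, but I did not check that against the 40 N body limit.

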